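# Set out the marking tools in the slanted tube stand

## Robot

A 6-joint arm with a two-finger parallel gripper is mounted at the origin on the work surface. World frame = base frame: x ahead of the robot, y to its left, z up, the work surface at z = 0. Lengths are in m, angles in rad, forces in N, time in s.
With the tool pointing down it reaches from about 0.325 to 1 m from the base axis. Payload 5.1 kg.
Tool frame: the origin (TCP) lies on the mounting face of the last link; the fingertips stand 173 mm ahead of it and the grasp point (between the pads) lies 155 mm ahead of it; z points along the fingers, y is the line along which they close (so a half turn about z gives the same grasp; the last joint's range is limited). The gripper opens to 85 mm and grips with 20 to 120 N. Pads are 22 mm wide; open, the fingers measure 114 mm over their backs; the gripper's body (76 mm by 85 mm) begins 54 mm behind the grasp point. The pads swing forward as they close: fully open they stand 13 mm farther back than shut.
Start: joints at [-1.276, 0.124, 1.65, -0, 1.367, -0.083], TCP at [0.24, -0.604, 0.405] pointing down, gripper open.
Joint ranges: [-2.61, 2.61], [-1.02, 2.33], [0.03, 2.71], [-1.35, 4.49], [0.32, 2.68], [-2.91, 2.91]. Speed limits (rad/s): [2.57, 2.57, 3.14, 3.14, 3.14, 3.14].

## Interface

Orientations are given as a unit quaternion [x, y, z, w].
In Python, from bench import robot gives the robot as it stands. The module is installed in compiled form; this text tells all that it offers.
- The arm moves only by the tool move_arm, never from a script. Its argument "moves" is one flat list of numbers, 7 for each row, row after row: the shift along the tool's x, y, z scaled (see below), then the turn, a rotation vector about the tool's x, y, z scaled (see below), then the closure, from 0 (fully open) to 1 (shut). In form: [dx, dy, dz, rx, ry, rz, claw, dx, dy, dz, rx, ry, rz, claw, ...]. A call has 1 to 8 rows; each row shifts and turns the commanded pose from where the row before left it, along the tool's axes as they then stand; what a row does not reach is not made up. The controller multiplies each number of a shift by 0.03 m and each number of a turn by 0.1 rad. A row lasts 1/10 s, in which the tool goes at most 50 mm and 8.59 degrees, less where a joint would pass 70% of its speed; a pose out of reach is approached as far as the arm can. A call with a number of a shift or a turn outside -1 to 1 is refused whole. A call with a gripper value outside its range is refused whole. The fingers move at their own pace and stop on an object; "squeeze" is the grip in N (left out, the last holds). Time passes only in rows, so rows that do not move let the fingers close. It gives the time, the measured TCP pose, the force, the opening and the grip force at its end, in the units of the state.
- robot.sense(): the state, without advancing time (a new reading comes with each control period).
- robot.get_image(name): name is "side" or "top"; returns a dict with "frame" (384x512x3 uint8, red, green, blue), "range_z" (384x512 float32, m along the optical axis (not along the pixel's ray), 0 where there is no reading), "K" (3x3 intrinsics, pixels), "extrinsics" (4x4, takes a point from camera to world coordinates). Camera axes: x right, y down, z forward; pixel columns grow to the right and rows downward; lengths in m; the calibration is good to about 2 mm. A picture is of the moment at which its call begins.
- robot.close_job(): hands the job in; it is judged then, once.
The state is a dict: "time": time; "joint_pos": joint angles; "qvel": joint speeds; "joint_torque": joint torques, N m; "tcp_pos": TCP position; "eef_rot": TCP orientation; "force": force on the tool from outside, world axes, zero at the start; "torque": the same for the moment, N m; "width": opening from 0.0 (shut) to 1.0 (fully open); "gripper_force": force on a finger pad.
Only numpy, scipy, OpenCV 4.12 (cv2) and the standard library are available. Lean on these libraries where they do the work, as an engineer would, in place of code of your own. Each camera call takes 0.05 s, during which the arm holds its last target. There are 200 camera calls.

## Task

Set out the marking tools for the next lamp. First lift the loose cap off the blue marker while the marker stays in the wooden block, and stand the cap, open end down, in the small black dish with the yellow floor; then put the blue marker and the steel centre punch butt end down, nib and point up, in under the steel guard into the two slanted black tubes, one in each (either way round), each slid all the way to the bottom. Leave the red marker in the block and do not disturb the other things on the bench.

Things in the scene. Friction and masses are not known exactly. Their poses are not given: they have to be found in the camera images.
- block: Pale wooden block, 60 x 210 x 55 mm (x, y, z), fixed. Origin at the centre of its underside, z up, y along its length. Three upright round holes 21 mm wide and 40 mm deep (hole floor 15 mm above the table) at y = -70, 0 and +70 mm; the blue marker, red marker and punch stand in them in any order.
- blue_marker: White marker with blue bands, standing upright in the block under its loose blue cap. Origin at the centre of its flat butt end, z along it towards the nib. Barrel 18 mm diameter from z = 0 to a shoulder at 120 mm; above it a neck 11 mm in diameter to 132 mm and a blue nib 6 mm in diameter to 140 mm. 40 g.
- cap: Loose blue cap of the blue marker: 20 mm outer diameter, 45 mm tall, 14 mm bore, open below. Origin at the centre of its open end, z towards its closed top. At the start it rests on the marker's shoulder (its origin 120 mm above the butt); it lifts straight off. 12 g.
- cap_dish: Small round black dish with a yellow floor, fixed to the table: 56 mm outside, 46 mm inside diameter, 14 mm high, floor 4 mm above the table. Origin at the centre of its underside.
- punch: Steel centre punch with a yellow band, standing upright in the block, point up. Origin at the centre of its flat butt end, z along it towards the point. 16 mm diameter from z = 0 to 115 mm, then a cone to the point at 135 mm. About 150 g.
- stand: Pale wooden stand, base 130 x 230 x 18 mm, fixed, carrying the two slanted black tubes side by side, 70 mm apart along its y, under a steel guard. Origin at the underside of the base, z up; its -x faces the robot and the tubes' mouths lean that way.
- guard_front (a point): Middle of the front guard bar's axis. The guard above the tubes' mouths is two fixed 8 mm steel bars along the stand's y, at its x = -16 and +6 mm, 145 mm above the table, on 8 mm posts at y = -100 and +100 mm. It blocks the way in from straight above; the way in along a tube's axis passes in front of the front bar, whose surface is 23 mm from that axis.
- tube_left: Slanted black tube on the stand's +y side, 35 degrees from vertical, mouth leaning towards the robot: 26 mm bore, 32 mm outside, 70 mm deep. Origin at the centre of its inner floor, z along its axis out of the mouth; a marker or punch fully in has its butt here.
- tube_right: Slanted black tube on the stand's -y side; same as tube_left.
- tube_left_mouth (a point): Centre of tube_left's mouth, 70 mm from its inner floor along its axis.
- tube_right_mouth (a point): Centre of tube_right's mouth, 70 mm from its inner floor along its axis.
- red_marker: White marker with red bands and a fixed red cap, standing in the block; stays there. 18 mm barrel, cap 20 mm, 165 mm tall; origin at its butt, z up.
- shade: Loose black bowl-shaped lampshade, open upward, 116 mm across, 55 mm high; bystander. Origin at its underside.
- lamp_body: Loose black lamp cylinder, 68 mm diameter, 115 mm high with its stud; bystander. Origin at its underside.
- screwdriver: Loose screwdriver with an orange handle lying on the table, about 200 mm long; bystander. Origin at its underside.
- tape: Loose yellow ring, 90 mm across, 24 mm high; bystander. Origin at its underside.
- lamp_foot: Loose black lamp foot, disc 76 mm across and 28 mm high with a 35 mm stub; bystander. Origin at its underside.
- glue: Loose white bottle with an orange cap, 52 mm across, 130 mm high; bystander. Origin at its underside.
Not all that is in view belongs to the job. Of the things like the cap_dish, leave any that is turquoise; of the rest the larger one is meant.

How it is judged:
On the way:
1. the cap stands released in the dish while the blue marker and the punch are still in the block (horizontal distance between cap and cap_dish below 0.016 m and z of cap in the frame of cap_dish below 0.008 m and angle between cap's own z axis and vertical below 0.15 rad and contact force between the fingers and cap below 0.05 N and linear speed of cap below 0.02 m/s and distance of each of blue_marker, punch from where it was at the start of the episode below 0.02 m), for 0.2 s.
At the end, for the whole second after the job is handed in: Cap upright (0.15 rad), released and still on the dish floor, within 16 mm of its centre; blue marker and punch each in a tube, butt within 15 mm of the inner floor centre, in line within 0.2 rad, still; red marker within 30 mm of its start (horizontal distance between cap and cap_dish below 0.016 m and z of cap in the frame of cap_dish below 0.008 m and angle between cap's own z axis and vertical below 0.15 rad and contact force between the fingers and cap below 0.05 N and linear speed of each of cap, blue_marker, punch below 0.02 m/s and ((distance between blue_marker and tube_left below 0.015 m and angle between the z axis of blue_marker and the z axis of tube_left, either way round below 0.2 rad) or (distance between blue_marker and tube_right below 0.015 m and angle between the z axis of blue_marker and the z axis of tube_right, either way round below 0.2 rad)) and ((distance between punch and tube_left below 0.015 m and angle between the z axis of punch and the z axis of tube_left, either way round below 0.2 rad) or (distance between punch and tube_right below 0.015 m and angle between the z axis of punch and the z axis of tube_right, either way round below 0.2 rad)) and distance of red_marker from where it was at the start of the episode below 0.03 m); the robot touches nothing.
It fails at once if the red marker or another bystander (shade, lamp body, lamp foot, screwdriver, tape, glue bottle) is moved more than 30 mm (distance of any of red_marker, shade, lamp_body, screwdriver, tape, lamp_foot, glue from where it was at the start of the episode above 0.03 m).
It also fails if it takes over 72 s, if anything falls off the work surface, if the arm or the gripper's body presses on something with over 40 N, if the wrist force passes 120 N, or if a joint passes its speed limit or range.

## Working session

There is one attempt and no reset: what is moved stays moved. The work goes in short steps, Python scripts to look and compute and a tool call to move; the robot and the scene stay as the last step left them, time stands still between calls to the robot, and variables do not carry over. Pictures are saved under pics/ and viewed, at most 10 in all, crops included, and the job is handed in when it is done.

Besides the shell and the picture viewer there is one more tool, called after "Request:" as a command line: name --argument value ..., lists and objects as JSON in quotes. move_arm: Moves the arm, as the interface text tells. Its arguments: {"type":"object","properties":{"moves":{"type":"array"},"squeeze":{"type":"number"}},"required":["moves"]}

```bash
mkdir -p pics; cat > h.py <<'E'
import numpy as np, cv2
from bench import robot
def grab(n,f=None):
    d=robot.get_image(n)
    if f: cv2.imwrite(f,d["frame"][:,:,::-1])
    return d
def pts(d):
    K=d["K"];z=d["range_z"];v,u=np.mgrid[:z.shape[0],:z.shape[1]]
    P=np.stack([(u-K[0,2])/K[0,0]*z,(v-K[1,2])/K[1,1]*z,z],-1)
    T=d["extrinsics"];W=P@T[:3,:3].T+T[:3,3];W[z==0]=np.nan;return W
E
python3 - <<'E'
from h import *
for n in("side","top"):
    d=grab(n,f"pics/{n}0.png");np.savez(f"{n}0.npz",**d);print(n,d["K"].tolist(),d["extrinsics"].round(4).tolist())
print(robot.sense())
E
```

```text
side [[417.8201132420797, 0.0, 257.9210582002182], [0.0, 417.8201132420797, 195.62628125205936], [0.0, 0.0, 1.0]] [[-0.9794, -0.1327, 0.1521, 0.3631], [-0.2006, 0.5544, -0.8077, 0.9575], [0.0228, -0.8216, -0.5696, 0.782], [0.0, 0.0, 0.0, 1.0]]
top [[421.76181673779615, 0.0, 250.9084509808785], [0.0, 421.76181673779615, 194.86784607700028], [0.0, 0.0, 1.0]] [[0.0119, -0.9949, 0.1006, 0.4371], [-0.9993, -0.0153, -0.0336, 0.0378], [0.035, -0.1002, -0.9944, 1.2215], [0.0, 0.0, 0.0, 1.0]]
{'time': 0.1, 'joint_pos': array([-1.27559175e+00,  1.24446516e-01,  1.65152985e+00, -6.18587292e-06,
        1.36749145e+00, -8.26106399e-02]), 'qvel': array([ 5.70476918e-04, -2.32761169e-05, -1.54411619e-03, -2.79527745e-03,
        1.36683567e-03, -1.69563051e-04]), 'joint_torque': array([ 1.11109275e-03, -4.24928033e+01, -3.66654754e+01, -2.51757160e-05,
        3.90837580e-03,  3.89587839e-06]), 'tcp_pos': array([ 0.23968023, -0.60395816,  0.40357583]), 'eef_rot': array([ 9.82209408e-01,  1.87786583e-01, -1.02486104e-04, -9.31968769e-04]), 'force': array([-0.00868937, -0.85918315,  0.17796284]), 'torque': array([-0.03971039,  0.00944729, -0.02196864]), 'gripper_force': 0.0, 'width': 0.997610376187291}
```

View pics/side0.png

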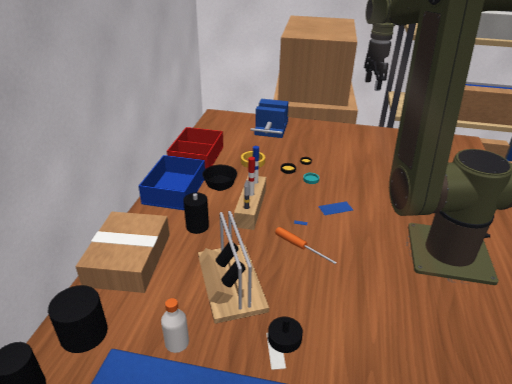

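View pics/top0.png

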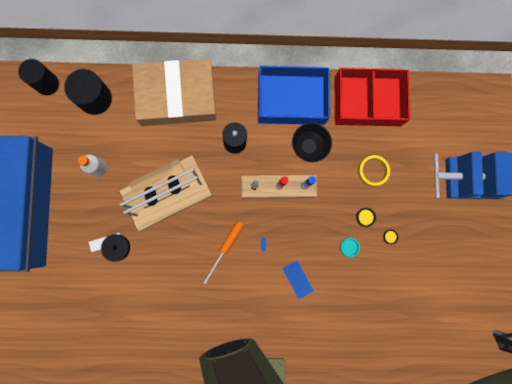

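The side view shows the block (245,200), stand (232,275) and yellow dishes (288,168) and (306,160). In the top view the punch is at (254,185), red (283,181), blue (311,181), the larger yellow dish (366,217), and the stand about (165,193), turned roughly 20–25°.

```bash
cat > m.py <<'E'
from h import *
np.set_printoptions(precision=4,suppress=True)
D={n:dict(np.load(f"{n}0.npz")) for n in("side","top")}
def box(n,x0,y0,x1,y1):
    m=np.zeros((384,512),bool);m[y0:y1,x0:x1]=1;return m
R={}
for n,d in D.items():
    W=pts(d);h=cv2.cvtColor(d["frame"],cv2.COLOR_RGB2HSV).astype(int);H,S,V=h[...,0],h[...,1],h[...,2]
    R[n]=(W,H,S,V); z=W[...,2]
    t=n=="top"
    # dish yellow
    m=(H>18)&(H<35)&(S>150)&(V>120)&box(n,*((350,200,405,250) if t else (275,155,318,178)))
    k,l,s,c=cv2.connectedComponentsWithStats(m.astype(np.uint8))
    for i in range(1,k):
        if s[i,4]>15: print(n,"dish",s[i],c[i],np.nanmedian(W[l==i],0),np.nanmean([np.nanmin(W[l==i],0),np.nanmax(W[l==i],0)],0))
    # cylinder tops
    B=box(n,*((235,160,330,210) if t else (225,140,275,235)))
    for nm,mm in(("blue",(H>105)&(H<130)&(S>120)),("red",((H<8)|(H>172))&(S>150))):
        q=W[mm&B&(z>.1)]; 
        if len(q):
            zt=np.nanpercentile(q[:,2],95);qq=q[q[:,2]>zt-.006];print(n,nm,len(q),zt,np.median(qq,0),np.ptp(qq,0),qq.mean(0))
    p=W[B&(z>.065)&(S<60)];print(n,"grey/white",len(p),np.nanmax(p,0) if len(p) else 0)
    # block & stand
    for nm,bb,zl,zh in(("block",B,.045,.065),("stand",box(n,*((105,145,225,240) if t else (190,235,275,325))),.010,.028)):
        mm=bb&(z>zl)&(z<zh); q=W[mm]
        if nm=="stand": mm&=(H<25)&(S>40);q=W[mm]
        r=cv2.minAreaRect(q[:,:2].astype(np.float32));print(n,nm,len(q),np.median(q[:,2]),r)
    # stand: bars (z near .145)
    bb=box(n,*((105,145,225,240) if t else (190,205,275,325)))
    q=W[bb&(z>.13)&(z<.16)];print(n,"bars",len(q),cv2.minAreaRect(q[:,:2].astype(np.float32)) if len(q) else 0, np.median(q[:,2]))
    q=W[bb&(V<45)&(z>.02)&(z<.13)];print(n,"dark",len(q),np.nanmin(q,0),np.nanmax(q,0))
E
python3 m.py
python3 - <<'E'
import cv2,numpy as np
a=cv2.imread('pics/top0.png')[145:240,110:325];b=cv2.imread('pics/side0.png')[140:325,185:285]
a=cv2.resize(a,None,fx=3.7,fy=3.7,interpolation=2)[:350];cv2.imwrite('pics/c1.png',a)
cv2.imwrite('pics/c2.png',cv2.resize(b,None,fx=3.2,fy=3.2,interpolation=2))
E
```

```text
side dish [302 159   8   3  19] [305.6842 160.0526] [ 0.4434 -0.4158  0.0039] [ 0.4437 -0.4122  0.0062]
side dish [282 166  12   4  39] [287.8462 167.4872] [ 0.5014 -0.3457  0.0051] [ 0.5023 -0.3396  0.0089]
side blue 76 0.18097154360533663 [ 0.5831 -0.1461  0.1797] [0.0157 0.0192 0.0068] [ 0.5829 -0.1469  0.1793]
side red 109 0.17982807873803003 [ 0.5802 -0.0758  0.1791] [0.0173 0.0243 0.0078] [ 0.5811 -0.0778  0.1785]
side grey/white 358 [0.5929 0.2328 0.1697]
side block 692 0.054530256144462275 ((0.6033979058265686, -0.10908351838588715), (0.13064128160476685, 0.2848150134086609), 15.272655487060547)
side stand 1580 0.017782255129582814 ((0.5501205921173096, 0.2643241882324219), (0.1306811273097992, 0.28359246253967285), 27.277812957763672)
side bars 462 ((0.5538721084594727, 0.23708902299404144), (0.030523482710123062, 0.2092703878879547), 27.22022819519043) 0.14791972091042677
side dark 892 [ 0.4305 -0.0053  0.0201] [0.7246 0.3674 0.1013]
top dish [358 209  16  17 197] [365.6193 216.9036] [ 0.5007 -0.3384  0.005 ] [ 0.5006 -0.337   0.0085]
top dish [385 231  12  13 119] [390.4034 236.5546] [ 0.4436 -0.4105  0.0036] [ 0.4435 -0.4104  0.0045]
top blue 57 0.18209161552502762 [ 0.5824 -0.1489  0.1794] [0.0155 0.0173 0.0054] [ 0.583  -0.1487  0.1796]
top red 61 0.1829128382064591 [ 0.5831 -0.0792  0.1802] [0.0182 0.0181 0.0067] [ 0.5822 -0.0788  0.1803]
top grey/white 66 [ 0.5927 -0.0015  0.1811]
top block 1413 0.055102115966225274 ((0.6042302846908569, -0.08328209072351456), (0.1032307967543602, 0.22106203436851501), 1.6155294179916382)
top stand 2083 0.018227121778890076 ((0.5671047568321228, 0.2351592630147934), (0.13159804046154022, 0.4042080342769623), 27.93059730529785)
top bars 526 ((0.5545106530189514, 0.23825384676456451), (0.03117755986750126, 0.20633310079574585), 27.2734375) 0.14842905164766385
top dark 162 [0.4282 0.1938 0.0244] [0.6045 0.3997 0.1004]
```

View pics/c1.png

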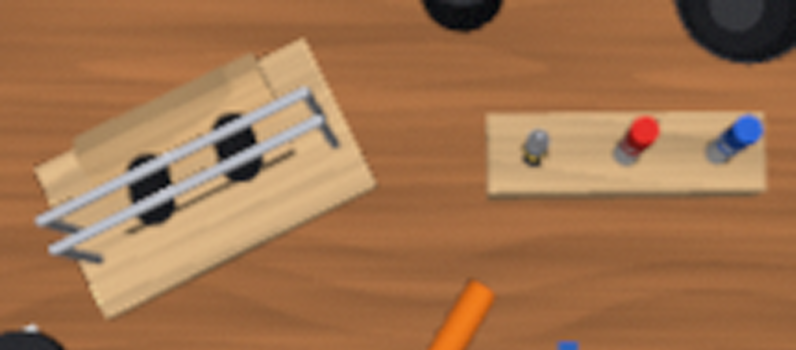

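View pics/c2.png

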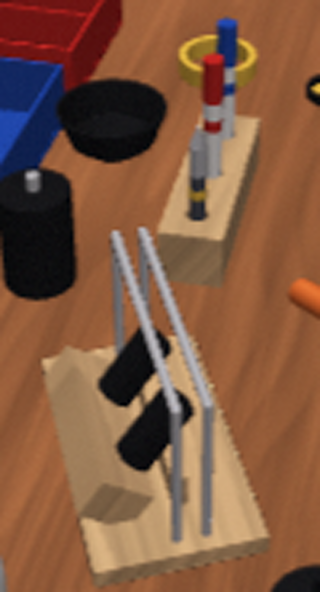

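The crops confirm blue on the right (−y), red in the middle, the punch on the left (+y) of the block, and the stand turned about 27° with its mouths leaning towards the robot. Next: fit the tubes and compute the first move.

```bash
cat >> h.py <<'E'
from scipy.spatial.transform import Rotation as Ro
np.set_printoptions(precision=4,suppress=True)
yaw=np.deg2rad(27.3); SO=np.array([.5588,.240,0]); SR=Ro.from_euler('z',yaw).as_matrix()
Rdown=SR@np.diag([1,-1,-1.]); Rtilt=Rdown@Ro.from_rotvec([0,np.deg2rad(35),0]).as_matrix()
def go(g,R=Rdown,L=.155):
    "print remaining shift (in rows' units, present tool axes) and turn, for grasp point g"
    s=robot.sense();R0=Ro.from_quat(s["eef_rot"]).as_matrix();t=np.array(g)-L*R[:,2]
    print("t",s["time"],"grasp now",s["tcp_pos"]+.155*R0[:,2],"F",s["force"],"w",s["width"],s["gripper_force"])
    print("shift/0.03 tool",R0.T@(t-s["tcp_pos"])/.03,"target-tool",R.T@(t-s["tcp_pos"])/.03,"turn/.1",Ro.from_matrix(R0.T@R).as_rotvec()/.1)
E
python3 - <<'E'
from h import *
D={n:dict(np.load(f"{n}0.npz")) for n in("side","top")}
for n,d in D.items():
    W=pts(d);L=(W-SO)@SR
    hsv=cv2.cvtColor(d["frame"],cv2.COLOR_RGB2HSV)
    m=(np.abs(L[...,0])<.07)&(np.abs(L[...,1])<.08)&(L[...,2]>.022)&(L[...,2]<.115)&(hsv[...,2]<50)
    for sg in(1,-1):
        q=L[m&(sg*L[...,1]>0)]
        u=np.array([-.5736,0,.8192]);nn=np.array([.8192,0,.5736])
        a,b=q@u,q@nn
        print(n,sg,len(q),"y",np.percentile(q[:,1],[3,50,97]),"along",np.percentile(a,[3,50,97,100]),"normal",np.percentile(b,[3,50,97]))
    q=L[(np.abs(L[...,0])<.075)&(np.abs(L[...,1])<.125)&(np.abs(L[...,2]-.018)<.005)]
    print(n,"base",np.percentile(q,[1,99],axis=0).tolist())
    q=L[(np.abs(L[...,0])<.035)&(np.abs(L[...,1])<.115)&(np.abs(L[...,2]-.147)<.008)]
    for c in(-1,1):
        k=q[(q[:,0]+.005)*c>0];print("bar",np.median(k[:,0]),np.polyfit(k[:,1],k[:,0],1),k[:,1].min(),k[:,1].max())
go([.583,-.148,.249])
E
```

```text
side 1 251 y [0.0284 0.0449 0.0503] along [0.026  0.052  0.0793 0.0807] normal [0.0301 0.0505 0.0582]
side -1 233 y [-0.0427 -0.0247 -0.0193] along [0.0248 0.0521 0.0791 0.0809] normal [0.0307 0.0503 0.0586]
side base [[-0.06024065245786728, -0.1119145512148857, 0.013693434761238372], [0.06747757009432358, 0.11479666772561176, 0.021648621599715052]]
bar -0.016169729201198368 [-0.002  -0.0163] -0.10096344416787456 0.10370688162983333
bar 0.005855993506029651 [-0.004   0.0056] -0.10497681075689376 0.10382886799885109
top 1 75 y [0.0206 0.0333 0.0454] along [0.031  0.0714 0.0804 0.0816] normal [0.0302 0.0504 0.0595]
top -1 71 y [-0.0485 -0.0354 -0.0245] along [0.028  0.072  0.0797 0.081 ] normal [0.03   0.0501 0.0595]
top base [[-0.05944515820100444, -0.11283547758764878, 0.013614347588053136], [0.06791134449894794, 0.11326795105335702, 0.022655777253192927]]
bar -0.016301883261620024 [-0.0008 -0.0162] -0.10274496704688027 0.1023906207821788
bar 0.005694761012514048 [-0.0002  0.0057] -0.10267252647247445 0.10357677381046973
t 0.1 grasp now [ 0.2396 -0.6037  0.2486] F [-0.0087 -0.8592  0.178 ] w 0.997610376187291 0.0
shift/0.03 tool [16.2435 -9.9051  0.0068] target-tool [17.1402 -8.257  -0.0141] turn/.1 [-0.0186 -0.0024 -0.9866]
```

Request:
move_arm --moves '[0, 0, 0, 0, 0, -0.99, 0.45, 0.95, -0.46, 0, 0, 0, 0, 0.45, 0.95, -0.46, 0, 0, 0, 0, 0.45, 0.95, -0.46, 0, 0, 0, 0, 0.45, 0.95, -0.46, 0, 0, 0, 0, 0.45, 0.95, -0.46, 0, 0, 0, 0, 0.45, 0.95, -0.46, 0, 0, 0, 0, 0.45, 0.95, -0.46, 0, 0, 0, 0, 0.45]'

```text
time: 0.9
tcp_pos: [0.3732, -0.4255, 0.4041]
eef_rot: [0.972, 0.236, -0.0, -0.0]
force: [0.2, -0.1, -0.8]
width: 0.548
gripper_force: 0.0
```

Request:
move_arm --moves '[0.95, -0.46, 0, 0, 0, 0, 0.45, 0.95, -0.46, 0, 0, 0, 0, 0.45, 0.95, -0.46, 0, 0, 0, 0, 0.45, 0.95, -0.46, 0, 0, 0, 0, 0.45, 0.95, -0.46, 0, 0, 0, 0, 0.45, 0.95, -0.46, 0, 0, 0, 0, 0.45, 0.95, -0.46, 0, 0, 0, 0, 0.45, 0.95, -0.46, 0, 0, 0, 0, 0.45]'

```text
time: 1.7
tcp_pos: [0.525, -0.2228, 0.4042]
eef_rot: [0.972, 0.236, -0.0, -0.0]
force: [0.6, 0.1, 0.4]
width: 0.551
gripper_force: 0.0
```

```bash
python3 - <<'E'
from h import *
go([.583,-.148,.249])
E
```

```text
t 1.7 grasp now [ 0.5249 -0.2228  0.2492] F [0.6282 0.0978 0.3669] w 0.5511928922670561 0.0
shift/0.03 tool [ 2.8609 -1.3291  0.0052] target-tool [ 2.8604 -1.3302  0.0056] turn/.1 [-0.0072  0.0049  0.0036]
```

Request:
move_arm --moves '[0.95, -0.44, 0, 0, 0, 0, 0.45, 0.95, -0.44, 0, 0, 0, 0, 0.45, 0.95, -0.44, 0, 0, 0, 0, 0.45, 0, 0, 0, 0, 0, 0, 0.45, 0, 0, 0, 0, 0, 0, 0.45]'

```text
time: 2.2
tcp_pos: [0.5824, -0.1492, 0.404]
eef_rot: [0.972, 0.237, -0.001, -0.0]
force: [0.0, 0.2, 0.0]
width: 0.552
gripper_force: 0.0
```

```bash
python3 - <<'E'
from h import *
go([.583,-.148,.169])
a=grab("side")["frame"][60:260,160:330];b=grab("top")["frame"][120:240,220:360]
f=lambda i:cv2.resize(i,(round(i.shape[1]*600/i.shape[0]*.75),450))[:,:,::-1]
cv2.imwrite("pics/a.png",np.hstack([f(a),f(b)])[:,:800])
E
```

```text
t 2.2 grasp now [ 0.5822 -0.1492  0.249 ] F [0.0377 0.2267 0.0099] w 0.5523307560557663 0.0
shift/0.03 tool [ 0.039  -0.0245  2.6678] target-tool [ 0.0357 -0.0262  2.6678] turn/.1 [-0.0064  0.012   0.0173]
```

View pics/a.png

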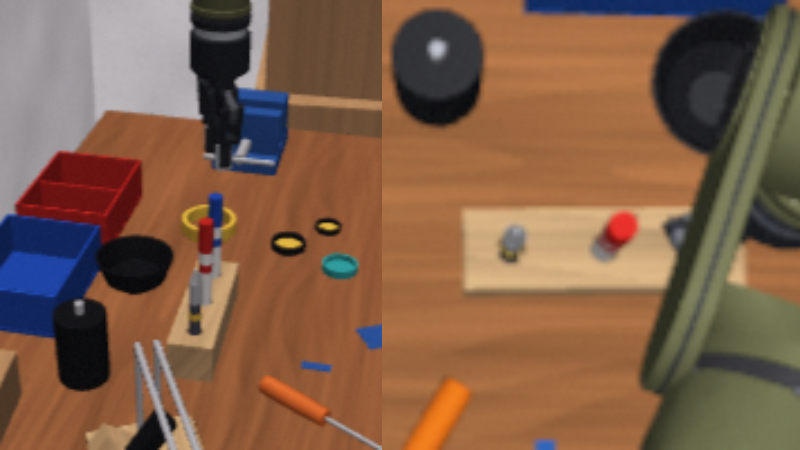

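The gripper hangs straight above the blue cap (side view at (218,150)), clear of the red one. I'll descend and grip.

Request:
move_arm --moves '[0, 0, 0.89, 0, 0, 0, 0.45, 0, 0, 0.89, 0, 0, 0, 0.45, 0, 0, 0.89, 0, 0, 0, 0.45, 0, 0, 0, 0, 0, 0, 0.45, 0, 0, 0, 0, 0, 0, 1, 0, 0, 0, 0, 0, 0, 1, 0, 0, 0, 0, 0, 0, 1, 0, 0, 0, 0, 0, 0, 1]' --squeeze 25

```text
time: 3.1
tcp_pos: [0.5828, -0.1499, 0.3267]
eef_rot: [0.972, 0.236, 0.001, 0.001]
force: [0.5, -0.4, 2.5]
width: 0.23
gripper_force: 25.1
```

Request:
move_arm --moves '[0, 0, -0.6, 0, 0, 0, 1, 0, 0, -1, 0, 0, 0, 1, 0, 0, -1, 0, 0, 0, 1, 0, 0, 0, 0, 0, 0, 1]'

```text
time: 3.5
tcp_pos: [0.5834, -0.1499, 0.4093]
eef_rot: [0.972, 0.236, 0.005, 0.003]
force: [-0.5, -0.7, 0.9]
width: 0.228
gripper_force: 24.9
```

```bash
python3 - <<'E'
from h import *
go([.501,-.338,.2507])
d=grab("side");W=pts(d);h=cv2.cvtColor(d["frame"],cv2.COLOR_RGB2HSV)
m=(h[...,0]>105)&(h[...,0]<130)&(h[...,1]>120)&(np.abs(W[...,0]-.583)<.03)&(np.abs(W[...,1]+.149)<.03)
z=np.sort(W[m][:,2]);print(len(z),z[:5],z[-5:],np.histogram(z,np.arange(.05,.3,.02)))
E
```

```text
t 3.5 grasp now [ 0.585  -0.1504  0.2543] F [-0.5225 -0.657   0.916 ] w 0.22804582650208544 24.85837717540562
shift/0.03 tool [-5.3196  4.3089  0.1137] target-tool [-5.3166  4.3125  0.1192] turn/.1 [ 0.0782 -0.0738  0.005 ]
41 [0.104  0.1074 0.1089 0.109  0.109 ] [0.257  0.2618 0.2625 0.2685 0.2703] (array([ 0,  0,  5,  3,  1,  2,  0,  0, 19,  4,  6,  1]), array([0.05, 0.07, 0.09, 0.11, 0.13, 0.15, 0.17, 0.19, 0.21, 0.23, 0.25,
       0.27, 0.29]))
```

Request:
move_arm --moves '[-0.89, 0.72, 0, 0, 0, 0, 1, -0.89, 0.72, 0, 0, 0, 0, 1, -0.89, 0.72, 0, 0, 0, 0, 1, -0.89, 0.72, 0, 0, 0, 0, 1, -0.89, 0.72, 0, 0, 0, 0, 1, -0.89, 0.72, 0, 0, 0, 0, 1, 0, 0, 0, 0, 0, 0, 1, 0, 0, 0, 0, 0, 0, 1]'

```text
time: 4.35
tcp_pos: [0.499, -0.3387, 0.4012]
eef_rot: [0.972, 0.235, -0.001, -0.001]
force: [-0.4, 0.4, 0.5]
width: 0.229
gripper_force: 24.9
```

Request:
move_arm --moves '[0, 0, 1, 0, 0, 0, 1, 0, 0, 1, 0, 0, 0, 1, 0, 0, 1, 0, 0, 0, 1, 0, 0, 1, 0, 0, 0, 1, 0, 0, 1, 0, 0, 0, 1, 0, 0, 0.9, 0, 0, 0, 1, 0, 0, 0, 0, 0, 0, 1, 0, 0, 0, 0, 0, 0, 1]'

```text
time: 5.15
tcp_pos: [0.4998, -0.3373, 0.2253]
eef_rot: [0.972, 0.237, -0.0, -0.001]
force: [0.6, -0.7, 0.5]
width: 0.226
gripper_force: 24.9
```

```bash
python3 - <<'E'
from h import *
go([.501,-.338,.042])
d=grab("side");W=pts(d);h=cv2.cvtColor(d["frame"],cv2.COLOR_RGB2HSV)
m=(h[...,0]>105)&(h[...,0]<130)&(h[...,1]>120)&(np.abs(W[...,0]-.501)<.03)&(np.abs(W[...,1]+.338)<.03)
q=W[m];print(len(q),np.percentile(q,[5,50,95],axis=0))
E
```

```text
t 5.15 grasp now [ 0.4997 -0.3372  0.0703] F [ 0.5996 -0.6965  0.5015] w 0.22635181055470988 24.858316350728273
shift/0.03 tool [0.0254 0.0388 0.9429] target-tool [0.025  0.0375 0.9429] turn/.1 [-0.014   0.0043  0.0159]
25 [[ 0.4938 -0.3565  0.0187]
 [ 0.5033 -0.3315  0.0453]
 [ 0.5094 -0.3219  0.0781]]
```

Request:
move_arm --moves '[0, 0, 0.4, 0, 0, 0, 1, 0, 0, 0.4, 0, 0, 0, 1, 0, 0, 0.14, 0, 0, 0, 1, 0, 0, 0, 0, 0, 0, 1, 0, 0, 0, 0, 0, 0, 1]'

```text
time: 5.7
tcp_pos: [0.4995, -0.3384, 0.1974]
eef_rot: [0.972, 0.236, -0.0, -0.0]
force: [0.2, -0.6, 0.2]
width: 0.226
gripper_force: 24.9
```

Request:
move_arm --moves '[0, 0, 0.06, 0, 0, 0, 1, 0, 0, 0, 0, 0, 0, 1]'

```text
time: 5.9
tcp_pos: [0.4996, -0.3384, 0.1958]
eef_rot: [0.972, 0.236, 0.0, 0.0]
force: [-0.6, -0.0, 0.2]
width: 0.227
gripper_force: 24.8
```

Request:
move_arm --moves '[0, 0, 0.06, 0, 0, 0, 1, 0, 0, 0, 0, 0, 0, 1]'

```text
time: 6.1
tcp_pos: [0.4999, -0.3386, 0.1957]
eef_rot: [0.972, 0.236, 0.0, 0.0]
force: [-3.3, 2.4, 9.4]
width: 0.228
gripper_force: 25.7
```

Request:
move_arm --moves '[0, 0, -0.03, 0, 0, 0, 1, 0, 0, 0, 0, 0, 0, 0.65, 0, 0, 0, 0, 0, 0, 0.5, 0, 0, 0, 0, 0, 0, 0.45, 0, 0, 0, 0, 0, 0, 0.45, 0, 0, -0.5, 0, 0, 0, 0.45, 0, 0, -1, 0, 0, 0, 0.45, 0, 0, -1, 0, 0, 0, 0.45]'

```text
time: 6.9
tcp_pos: [0.4993, -0.3382, 0.2709]
eef_rot: [0.972, 0.236, -0.0, -0.0]
force: [0.3, -0.7, -0.3]
width: 0.552
gripper_force: 0.0
```

Request:
move_arm --moves '[0, 0, -1, 0, 0, 0, 0.45, 0, 0, -1, 0, 0, 0, 0.45, 0, 0, -1, 0, 0, 0, 0.45, 0, 0, -1, 0, 0, 0, 0.45, 0, 0, 0, 0, 0, 0, 0.45]'

```text
time: 7.4
tcp_pos: [0.5003, -0.3389, 0.3972]
eef_rot: [0.972, 0.236, 0.003, 0.005]
force: [0.6, -0.4, 1.7]
width: 0.547
gripper_force: 0.0
```

```bash
python3 - <<'E'
from h import *
go([.583,-.148,.235])
for n in("side","top"):
    d=grab(n,f"pics/{n}2.png");W=pts(d);h=cv2.cvtColor(d["frame"],cv2.COLOR_RGB2HSV)
    m=(h[...,0]>105)&(h[...,0]<130)&(h[...,1]>120)
    for nm,x,y,zm in(("cap",.501,-.338,.0),("nib",.583,-.148,.13)):
        q=W[m&(np.abs(W[...,0]-x)<.03)&(np.abs(W[...,1]-y)<.03)&(W[...,2]>zm)]
        if len(q):print(n,nm,len(q),np.percentile(q,[5,50,95],axis=0).tolist())
    Hh=h[...,1]
    q=W[(np.abs(W[...,0]-.583)<.025)&(np.abs(W[...,1]+.148)<.025)&(W[...,2]>.07)&(W[...,2]<.2)]
    print(n,"marker",len(q),np.percentile(q,[3,50,97],axis=0).tolist() if len(q) else 0)
    q=W[(np.abs(W[...,0]-.583)<.025)&(np.abs(W[...,1]+.009)<.025)&(W[...,2]>.07)&(W[...,2]<.2)]
    print(n,"punch",len(q),np.percentile(q,[3,50,97],axis=0).tolist() if len(q) else 0)
a=cv2.imread("pics/side2.png")[130:240,190:340];cv2.imwrite("pics/b.png",cv2.resize(a,None,fx=4,fy=4))
E
```

```text
t 7.4 grasp now [ 0.5016 -0.34    0.2422] F [ 0.5662 -0.394   1.6623] w 0.5466640538984313 0.0
shift/0.03 tool [ 5.3695 -4.3901  0.2177] target-tool [ 5.369  -4.3896  0.239 ] turn/.1 [ 0.1046 -0.0458  0.0035]
side cap 62 [[0.4916805721957467, -0.35901630503399157, 0.00941455959262949], [0.4990324108956269, -0.33162921902979425, 0.033619563398081365], [0.5242351076816495, -0.32514761656889857, 0.2400331347340593]]
side nib 2 [[0.5838972886931209, -0.14923544791968113, 0.14904315147330852], [0.5840563288272731, -0.1485914307557885, 0.1502528478517668], [0.5842153689614255, -0.1479474135918959, 0.15146254423022507]]
side marker 77 [[0.5758347767101207, -0.15180380394438697, 0.07290331018659832], [0.5801489088519711, -0.1445504954211193, 0.11002031463902595], [0.5853310716094863, -0.13886037356381997, 0.14859945207674513]]
side punch 111 [[0.5735905015551884, -0.010869014158800172, 0.07381235524346405], [0.5791501142314232, -0.00505605031806855, 0.1098376818927399], [0.5852843487826292, -0.0008241455959125953, 0.14383729394708955]]
top cap 53 [[0.49297404303535663, -0.3585061129344317, 0.012796859047976695], [0.5008488618614149, -0.334165561482865, 0.04694847657913548], [0.5068753200872087, -0.3265670190947752, 0.050470015490929755]]
top nib 3 [[0.5826721054161288, -0.1492453358972882, 0.15354435247097145], [0.5832699242790595, -0.14878871163763416, 0.15562089197571893], [0.5853508659044245, -0.1472808994602772, 0.15819303031518367]]
top marker 68 [[0.5756962782902632, -0.1534955542647845, 0.07502683233020996], [0.5820056221789814, -0.14463135986450817, 0.13400271458701896], [0.5904558946091515, -0.1394315141796098, 0.1535477565175122]]
top punch 45 [[0.5733962797532115, -0.014370551296095829, 0.07651376081498971], [0.5777460518434893, -0.006713976096625142, 0.13185522758060508], [0.5854115478638322, -0.0007575331217231677, 0.149844021270093]]
```

View pics/b.png

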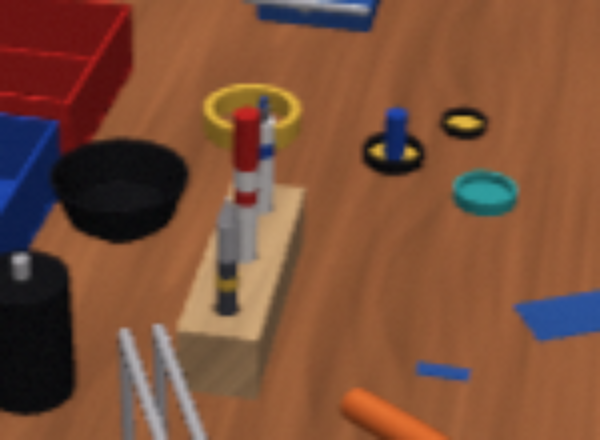

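Cap stands upright in the larger dish (crop (397,135)); marker, red and punch are all still in the block. Now the marker.

Request:
move_arm --moves '[0.89, -0.73, 0, 0, 0, 0, 0.45, 0.89, -0.73, 0, 0, 0, 0, 0.45, 0.89, -0.73, 0, 0, 0, 0, 0.45, 0.89, -0.73, 0, 0, 0, 0, 0.45, 0.89, -0.73, 0, 0, 0, 0, 0.45, 0.89, -0.73, 0, 0, 0, 0, 0.45, 0, 0, 0, 0, 0, 0, 0.45, 0, 0, 0, 0, 0, 0, 0.45]'

```text
time: 8.3
tcp_pos: [0.5813, -0.1474, 0.388]
eef_rot: [0.972, 0.237, -0.001, -0.001]
force: [-0.4, -0.6, -0.6]
width: 0.55
gripper_force: 0.0
```

```bash
python3 - <<'E'
from h import *
go([.583,-.1485,.112])
E
```

```text
t 8.3 grasp now [ 0.5809 -0.1474  0.233 ] F [-0.3622 -0.6189 -0.5645] w 0.549568783164264 0.0
shift/0.03 tool [0.0431 0.0643 4.0348] target-tool [0.0339 0.0572 4.035 ] turn/.1 [-0.0173  0.023   0.0188]
```

Request:
move_arm --moves '[0.03, 0.06, 0.8, 0, 0, 0, 0.45, 0, 0, 0.8, 0, 0, 0, 0.45, 0, 0, 0.8, 0, 0, 0, 0.45, 0, 0, 0.8, 0, 0, 0, 0.45, 0, 0, 0.83, 0, 0, 0, 0.45, 0, 0, 0, 0, 0, 0, 0.45, 0, 0, 0, 0, 0, 0, 1, 0, 0, 0, 0, 0, 0, 1]' --squeeze 35

```text
time: 9.1
tcp_pos: [0.5835, -0.15, 0.2705]
eef_rot: [0.972, 0.236, 0.001, 0.001]
force: [-0.2, -0.1, 0.0]
width: 0.219
gripper_force: 0.0
```

Request:
move_arm --moves '[0, 0, 0, 0, 0, 0, 1, 0, 0, 0, 0, 0, 0, 1, 0, 0, -0.5, 0, 0, 0, 1, 0, 0, -0.8, 0, 0, 0, 1, 0, 0, -0.8, 0, 0, 0, 1, 0, 0, -0.8, 0, 0, 0, 1, 0, 0, -0.8, 0, 0, 0, 1, 0, 0, 0, 0, 0, 0, 1]'

```text
time: 9.9
tcp_pos: [0.5841, -0.1494, 0.386]
eef_rot: [0.972, 0.236, 0.004, 0.003]
force: [0.8, 1.1, 0.2]
width: 0.2
gripper_force: 34.5
```

```bash
cat >> h.py <<'E'
u=np.array([-.5736,0,.8192]);nn=np.array([.8192,0,.5736])
def tube(y,along,off=0): # world point at 'along' m from tube floor
    return SO+SR@((.010+along)*u+(.0431+off)*nn+np.array([0,y,0]))
E
python3 - <<'E'
from h import *
print(tube(-.035,.0),tube(-.035,.07))
go(tube(-.035,.28),Rtilt)
d=grab("side");W=pts(d)
g=robot.sense()["tcp_pos"]
q=W[(np.abs(W[...,0]-g[0])<.03)&(np.abs(W[...,1]-g[1])<.03)&(W[...,2]<.27)]
print(len(q),np.sort(q[:,2])[::8])
E
```

```text
[0.6011 0.2225 0.0329] [0.5655 0.204  0.0903]
t 9.9 grasp now [ 0.5854 -0.1499  0.231 ] F [0.7659 1.1003 0.1844] w 0.1996337883670206 34.485066533088684
shift/0.03 tool [ -2.1193 -10.7533  -0.1955] target-tool [ -1.68   -10.7532  -1.3078] turn/.1 [0.0648 6.0434 0.0264]
406 [-0.0032  0.0062  0.0223  0.0355  0.046   0.051   0.0526  0.0532  0.054
  0.0542  0.0546  0.0549  0.0552  0.0556  0.0558  0.0565  0.0568  0.0574
  0.0579  0.1388  0.1484  0.1517  0.158   0.1627  0.1673  0.1732  0.1773
  0.1823  0.1864  0.1915  0.1959  0.2004  0.2039  0.2102  0.2156  0.2201
  0.2228  0.2257  0.2281  0.2313  0.2332  0.2372  0.2386  0.2411  0.245
  0.2477  0.2499  0.2565  0.2613  0.2634  0.2673]
```

Request:
move_arm --moves '[0, 0, -1, 0, 0, 0, 1, 0, 0, -1, 0, 0, 0, 1, 0, 0, -1, 0, 0, 0, 1, 0, 0, 0, 0, 0, 0, 1]'

```text
time: 10.35
tcp_pos: [0.5835, -0.1493, 0.4743]
eef_rot: [0.972, 0.236, 0.003, 0.002]
force: [0.9, -0.7, -0.2]
width: 0.196
gripper_force: 34.5
```

```bash
python3 - <<'E'
from h import *
go(tube(.035,.29),Rtilt)
print(tube(.035,.29),tube(.035,.29)-.155*Rtilt[:,2])
E
```

```text
t 10.35 grasp now [ 0.5845 -0.1496  0.3193] F [ 0.925  -0.6545 -0.1813] w 0.19593984166028888 34.48899686336517
shift/0.03 tool [ -2.3093 -13.0883   2.4826] target-tool [ -3.3552 -13.0744   0.7762] turn/.1 [0.0479 6.0604 0.0201]
[0.4212 0.2084 0.2705] [0.3422 0.1676 0.3975]
```

Request:
move_arm --moves '[-0.29, -0.93, 0, 0, 0, 0, 1, -0.29, -0.93, 0, 0, 0, 0, 1, -0.29, -0.93, 0, 0, 0, 0, 1, -0.29, -0.93, 0, 0, 0, 0, 1, -0.29, -0.93, 0, 0, 0, 0, 1, -0.29, -0.93, 0, 0, 0, 0, 1, -0.29, -0.93, 0, 0, 0, 0, 1, -0.29, -0.93, 0, 0, 0, 0, 1]'

```text
time: 11.15
tcp_pos: [0.4178, 0.0179, 0.4674]
eef_rot: [0.972, 0.236, -0.002, -0.001]
force: [-0.6, 0.4, -1.1]
width: 0.2
gripper_force: 34.5
```

Request:
move_arm --moves '[0, -0.93, 0, 0, 1, 0, 1, 0, -0.93, 0, 0, 1, 0, 1, 0, -0.93, 0, 0, 1, 0, 1, 0, -0.93, 0, 0, 1, 0, 1, 0, -0.93, 0, 0, 1, 0, 1, 0, -0.93, 0, 0, 1, 0, 1, 0, 0, 0, 0, 0, 0, 1, 0, 0, 0, 0, 0, 0, 1]'

```text
time: 11.95
tcp_pos: [0.3417, 0.1661, 0.468]
eef_rot: [0.929, 0.227, 0.285, -0.07]
force: [-0.0, -0.8, 1.0]
width: 0.197
gripper_force: 34.5
```

```bash
python3 - <<'E'
from h import *
go(tube(.035,.29),Rtilt)
E
```

```text
t 11.95 grasp now [0.419  0.2062 0.3398] F [-0.0114 -0.8107  1.0411] w 0.19691904173875707 34.54287350177765
shift/0.03 tool [-1.289  -0.0365  1.9679] target-tool [-1.3176 -0.0364  1.9489] turn/.1 [-0.0106  0.1453  0.0171]
```

Request:
move_arm --moves '[-0.64, -0.03, 0, 0, 0.14, 0, 1, -0.66, 0, 0.4, 0, 0, 0, 1, 0, 0, 0.8, 0, 0, 0, 1, 0, 0, 0.75, 0, 0, 0, 1, 0, 0, 0, 0, 0, 0, 1, 0, 0, 0, 0, 0, 0, 1]'

```text
time: 12.55
tcp_pos: [0.3436, 0.1668, 0.399]
eef_rot: [0.927, 0.225, 0.292, -0.071]
force: [-0.1, 0.0, 0.6]
width: 0.202
gripper_force: 34.5
```

```bash
cat >> h.py <<'E'
def held(y):
    "held tool's surface in stand frame seen by both cameras: along from floor, normal offset, y"
    for n in("side","top"):
        d=grab(n,f"pics/last_{n}.png");L=(pts(d)-SO)@SR
        a=L@u-.010;b=L@nn-.0431;yy=L[...,1]-y
        m=(np.abs(b)<.02)&(np.abs(yy)<.02)&(a>.085)&(a<.3)
        print(n,m.sum())
        for lo in np.arange(.08,.3,.02):
            k=m&(a>=lo)&(a<lo+.02)
            if k.sum()>4: print("  along %.2f n=%d min %.4f"%(lo,k.sum(),a[k].min()),"b",np.percentile(b[k],[5,50,95]),"y",np.percentile(yy[k],[5,50,95]))
E
python3 - <<'E'
from h import *
go(tube(.035,.29),Rtilt)
held(.035)
E
```

```text
t 12.55 grasp now [0.4226 0.2075 0.2721] F [-0.0983  0.0249  0.6177] w 0.20203432461154194 34.54293251037598
shift/0.03 tool [-0.0534 -0.0438  0.027 ] target-tool [-0.0533 -0.0438  0.0271] turn/.1 [ 0.0042 -0.0015 -0.0104]
side 456
  along 0.18 n=30 min 0.1910 b [-0.0023  0.0073  0.0104] y [-0.0044  0.0038  0.007 ]
  along 0.20 n=65 min 0.2002 b [-0.0021  0.0074  0.0105] y [-0.0041  0.0039  0.0068]
  along 0.22 n=69 min 0.2203 b [-0.0022  0.0068  0.0114] y [-0.0037  0.0036  0.0073]
  along 0.24 n=71 min 0.2404 b [-0.0018  0.007   0.0115] y [-0.0046  0.0042  0.0074]
  along 0.26 n=86 min 0.2600 b [-0.0027  0.0089  0.0127] y [-0.0124  0.0036  0.0138]
  along 0.28 n=135 min 0.2802 b [-0.0021  0.01    0.0134] y [-0.0148  0.0093  0.0195]
top 235
  along 0.18 n=12 min 0.1880 b [0.007  0.0108 0.0138] y [-0.0089 -0.0023  0.0049]
  along 0.20 n=30 min 0.2006 b [0.005  0.0115 0.0133] y [-0.0092 -0.0038  0.005 ]
  along 0.22 n=35 min 0.2205 b [0.0059 0.0116 0.0143] y [-0.0092 -0.0032  0.0056]
  along 0.24 n=34 min 0.2401 b [0.0051 0.0118 0.0141] y [-0.0096 -0.004   0.0059]
  along 0.26 n=45 min 0.2600 b [0.0086 0.0117 0.0142] y [-0.0119 -0.0012  0.0136]
  along 0.28 n=79 min 0.2803 b [0.009  0.0123 0.0154] y [-0.0184 -0.0023  0.0164]
```

Request:
move_arm --moves '[-0.08, -0.05, 0, 0, 0, 0, 1, 0, 0, 0.9, 0, 0, 0, 1, 0, 0, 0.9, 0, 0, 0, 1, 0, 0, 0.9, 0, 0, 0, 1, 0, 0, 0.8, 0, 0, 0, 1, 0, 0, 0, 0, 0, 0, 1, 0, 0, 0, 0, 0, 0, 1]'

```text
time: 13.35
tcp_pos: [0.3944, 0.1957, 0.3131]
eef_rot: [0.926, 0.225, 0.294, -0.071]
force: [0.3, 0.1, -0.1]
width: 0.2
gripper_force: 34.5
```

```bash
python3 - <<'E'
from h import *
go(tube(.035,.185),Rtilt)
held(.035)
E
```

```text
t 13.35 grasp now [0.4737 0.2367 0.1864] F [ 0.3475  0.126  -0.0709] w 0.20014645350508625 34.54672873020172
shift/0.03 tool [-0.0042  0.0337  0.0634] target-tool [-0.004   0.0337  0.0634] turn/.1 [-0.0031 -0.0306  0.0045]
side 821
  along 0.08 n=25 min 0.0871 b [-0.0003  0.0076  0.01  ] y [-0.0029  0.0048  0.0091]
  along 0.10 n=41 min 0.1002 b [-0.0036  0.0054  0.0097] y [-0.0026  0.0066  0.0095]
  along 0.12 n=64 min 0.1200 b [-0.0039  0.006   0.0097] y [-0.0013  0.0063  0.0095]
  along 0.14 n=60 min 0.1402 b [-0.0022  0.0062  0.0103] y [-0.0025  0.0063  0.0097]
  along 0.16 n=82 min 0.1602 b [-0.0032  0.0083  0.0118] y [-0.0113  0.0057  0.0179]
  along 0.18 n=95 min 0.1801 b [0.0023 0.0095 0.0127] y [-0.013   0.0036  0.0197]
  along 0.20 n=104 min 0.2001 b [-0.0009  0.0086  0.0137] y [-0.0169 -0.0083  0.0186]
  along 0.22 n=98 min 0.2202 b [-0.0052  0.0115  0.0175] y [-0.0185  0.0067  0.0194]
  along 0.24 n=101 min 0.2402 b [0.0096 0.0164 0.0185] y [-0.0158 -0.0055  0.0193]
  along 0.26 n=103 min 0.2601 b [0.0098 0.0141 0.0196] y [-0.0163 -0.0028  0.0189]
  along 0.28 n=48 min 0.
[... 186 characters left out ...]
0.0109 0.0127] y [-0.007   0.      0.0074]
  along 0.12 n=24 min 0.1202 b [0.0043 0.0105 0.0125] y [-0.0069 -0.0018  0.0061]
  along 0.14 n=27 min 0.1404 b [0.0067 0.0103 0.0129] y [-0.0066 -0.0006  0.0082]
  along 0.16 n=40 min 0.1608 b [0.0077 0.0113 0.014 ] y [-0.0135  0.0003  0.014 ]
  along 0.18 n=63 min 0.1805 b [0.0082 0.0111 0.0139] y [-0.0172 -0.0004  0.0165]
  along 0.20 n=81 min 0.2001 b [-0.      0.0097  0.0151] y [-0.0167  0.0037  0.0156]
  along 0.22 n=37 min 0.2201 b [0.0028 0.0141 0.0193] y [-0.0196 -0.0089  0.0166]
  along 0.24 n=57 min 0.2408 b [0.0121 0.0183 0.0196] y [-0.019  -0.0017  0.0173]
  along 0.26 n=7 min 0.2642 b [0.0125 0.0157 0.0188] y [-0.0192 -0.0178 -0.0111]
```

Request:
move_arm --moves '[-0.03, 0.02, 0, 0, 0, 0, 1, 0, 0, 0.5, 0, 0, 0, 1, 0, 0, 0.5, 0, 0, 0, 1, 0, 0, 0.5, 0, 0, 0, 1, 0, 0, 0.5, 0, 0, 0, 1, 0, 0, 0.5, 0, 0, 0, 1, 0, 0, 0, 0, 0, 0, 1, 0, 0, 0, 0, 0, 0, 1]'

```text
time: 14.25
tcp_pos: [0.4324, 0.2145, 0.2515]
eef_rot: [0.926, 0.225, 0.294, -0.071]
force: [0.2, 1.0, 0.3]
width: 0.199
gripper_force: 35.3
```

Request:
move_arm --moves '[0, 0, 0.15, 0, 0, 0, 1, 0, 0, 0.15, 0, 0, 0, 1, 0, 0, 0, 0, 0, 0, 1]'

```text
time: 14.55
tcp_pos: [0.4371, 0.217, 0.2433]
eef_rot: [0.926, 0.225, 0.294, -0.071]
force: [0.7, -0.3, -0.8]
width: 0.197
gripper_force: 35.3
```

```bash
python3 - <<'E'
from h import *
go(tube(.035,.099),Rtilt)
E
```

```text
t 14.55 grasp now [0.5164 0.2579 0.1166] F [ 0.7344 -0.2943 -0.7544] w 0.1973429911800433 35.26709496974945
shift/0.03 tool [0.0268 0.0122 0.1135] target-tool [0.0272 0.0122 0.1135] turn/.1 [-0.0022 -0.0299  0.0016]
```

Request:
move_arm --moves '[0, 0, 0.08, 0, 0, 0, 1, 0, 0, 0, 0, 0, 0, 1]'

```text
time: 14.75
tcp_pos: [0.4383, 0.2176, 0.2412]
eef_rot: [0.926, 0.225, 0.294, -0.071]
force: [0.8, -0.0, -0.6]
width: 0.2
gripper_force: 35.3
```

Request:
move_arm --moves '[0, 0, 0.06, 0, 0, 0, 1, 0, 0, 0, 0, 0, 0, 1]'

```text
time: 14.95
tcp_pos: [0.4396, 0.2183, 0.2413]
eef_rot: [0.926, 0.225, 0.294, -0.072]
force: [-6.3, -3.6, 8.6]
width: 0.199
gripper_force: 36.2
```

Request:
move_arm --moves '[0, 0, 0.06, 0, 0, 0, 1, 0, 0, 0, 0, 0, 0, 1]'

```text
time: 15.15
tcp_pos: [0.441, 0.219, 0.2415]
eef_rot: [0.926, 0.225, 0.296, -0.072]
force: [-13.1, -6.0, 16.5]
width: 0.201
gripper_force: 37.5
```

Request:
move_arm --moves '[0, 0, -0.08, 0, 0, 0, 1, 0, 0, 0, 0, 0, 0, 0.6, 0, 0, 0, 0, 0, 0, 0.45, 0, 0, 0, 0, 0, 0, 0.45, 0, 0, 0, 0, 0, 0, 0.45, 0, 0, -0.5, 0, 0, 0, 0.45, 0, 0, -0.8, 0, 0, 0, 0.45, 0, 0, -1, 0, 0, 0, 0.45]'

```text
time: 15.95
tcp_pos: [0.403, 0.1994, 0.2961]
eef_rot: [0.927, 0.225, 0.292, -0.071]
force: [0.5, 0.5, 0.1]
width: 0.547
gripper_force: 0.0
```

Request:
move_arm --moves '[0, 0, -1, 0, 0, 0, 0.45, 0, 0, -1, 0, 0, 0, 0.45, 0, 0, -1, 0, 0, 0, 0.45, 0, 0, -1, 0, 0, 0, 0.45, 0, 0, -1, 0, 0, 0, 0.45, 0, 0, 0, 0, 0, 0, 0.45]'

```text
time: 16.55
tcp_pos: [0.3263, 0.1597, 0.4241]
eef_rot: [0.925, 0.225, 0.298, -0.072]
force: [-0.2, -0.0, 0.9]
width: 0.546
gripper_force: 0.0
```

```bash
python3 - <<'E'
from h import *
go([.581,-.0085,.25],Rdown)
held(.035)
a=cv2.imread("pics/last_side.png")[130:330,180:340];b=cv2.imread("pics/last_top.png")[140:260,100:340]
cv2.imwrite("pics/e.png",np.hstack([cv2.resize(a,(320,400)),cv2.resize(b,(480,400))]))
E
```

```text
t 16.55 grasp now [0.4068 0.201  0.2982] F [-0.1936 -0.0237  0.9235] w 0.545548663979064 0.0
shift/0.03 tool [3.6597 8.8753 3.433 ] target-tool [4.9742 8.8771 0.6353] turn/.1 [ 0.0179 -6.2326  0.0044]
side 121
  along 0.08 n=19 min 0.0856 b [-0.0079  0.0019  0.0045] y [-0.0036  0.004   0.0075]
  along 0.10 n=60 min 0.1003 b [-0.0113 -0.0013  0.0036] y [-0.0019  0.0057  0.0087]
  along 0.12 n=40 min 0.1201 b [-0.0094 -0.0042 -0.0003] y [-0.0049  0.0018  0.0059]
top 85
  along 0.08 n=20 min 0.0854 b [-0.0008  0.003   0.0062] y [-0.0077 -0.0017  0.007 ]
  along 0.10 n=35 min 0.1005 b [-0.0052  0.0018  0.0054] y [-0.0082 -0.0015  0.0084]
  along 0.12 n=28 min 0.1200 b [-0.0068 -0.0028  0.0037] y [-0.006  -0.0004  0.0055]
```

View pics/e.png

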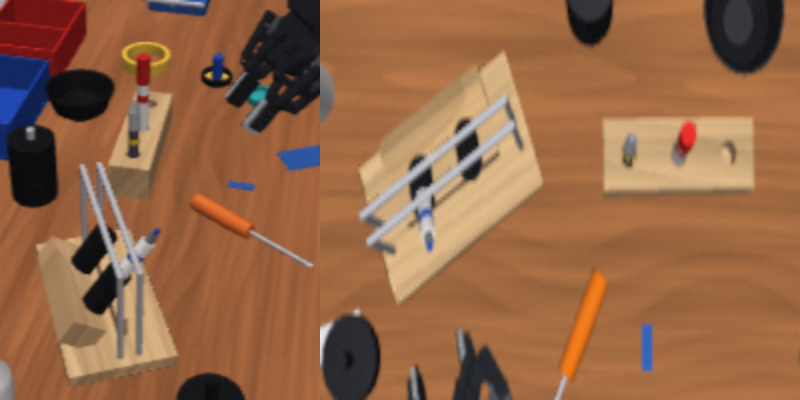

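Marker is fully in the left tube (side crop (140,255), nib up). Now the punch.

Request:
move_arm --moves '[0, 0.7, 0, 0, -0.89, 0, 0.45, 0, 0.7, 0, 0, -0.89, 0, 0.45, 0, 0.7, 0, 0, -0.89, 0, 0.45, 0, 0.7, 0, 0, -0.89, 0, 0.45, 0, 0.7, 0, 0, -0.89, 0, 0.45, 0, 0.7, 0, 0, -0.89, 0, 0.45, 0, 0.7, 0, 0, -0.89, 0, 0.45]'

```text
time: 17.35
tcp_pos: [0.395, 0.0286, 0.4169]
eef_rot: [0.972, 0.236, -0.008, 0.001]
force: [-0.4, 0.2, -0.2]
width: 0.549
gripper_force: 0.0
```

Request:
move_arm --moves '[0.83, 0.66, 0, 0, 0, 0, 0.45, 0.83, 0.66, 0, 0, 0, 0, 0.45, 0.83, 0.66, 0, 0, 0, 0, 0.45, 0.83, 0.66, 0, 0, 0, 0, 0.45, 0.83, 0.66, 0, 0, 0, 0, 0.45, 0.83, 0.66, 0, 0, 0, 0, 0.45, 0, 0, 0, 0, 0, 0, 0.45, 0, 0, 0, 0, 0, 0, 0.45]'

```text
time: 18.15
tcp_pos: [0.582, -0.0076, 0.4148]
eef_rot: [0.972, 0.236, -0.007, 0.0]
force: [0.8, 0.0, -0.7]
width: 0.552
gripper_force: 0.0
```

```bash
python3 - <<'E'
from h import *
go([.5815,-.0085,.108],Rdown)
E
```

```text
t 18.15 grasp now [ 0.5799 -0.0081  0.2598] F [ 0.8185  0.0318 -0.6731] w 0.5521238350094391 0.0
shift/0.03 tool [0.0399 0.0354 5.06  ] target-tool [-0.0287  0.0197  5.0601] turn/.1 [-0.031   0.1356  0.0031]
```

Request:
move_arm --moves '[-0.02, 0.02, 0, -0.03, 0.13, 0, 0.45, 0, 0, 1, 0, 0, 0, 0.45, 0, 0, 1, 0, 0, 0, 0.45, 0, 0, 1, 0, 0, 0, 0.45, 0, 0, 1, 0, 0, 0, 0.45, 0, 0, 0.7, 0, 0, 0, 0.45, 0, 0, 0.36, 0, 0, 0, 0.45, 0, 0, 0, 0, 0, 0, 0.45]'

```text
time: 18.95
tcp_pos: [0.5808, -0.0083, 0.2647]
eef_rot: [0.972, 0.236, 0.001, 0.0]
force: [-0.2, 0.9, 0.2]
width: 0.551
gripper_force: 0.0
```

Request:
move_arm --moves '[0, 0, 0, 0, 0, 0, 1, 0, 0, 0, 0, 0, 0, 1, 0, 0, 0, 0, 0, 0, 1, 0, 0, 0, 0, 0, 0, 1]' --squeeze 60

```text
time: 19.35
tcp_pos: [0.5827, -0.0084, 0.2684]
eef_rot: [0.972, 0.236, 0.004, 0.001]
force: [-0.9, 1.2, 6.2]
width: 0.168
gripper_force: 58.5
```

```bash
python3 - <<'E'
from h import *
go([.5815,-.0085,.108],Rdown)
E
```

```text
t 19.35 grasp now [ 0.5839 -0.0085  0.1134] F [-0.933   1.23    6.1827] w 0.16777241399955664 58.48519158287672
shift/0.03 tool [-0.0381 -0.0174  0.1791] target-tool [-0.0369 -0.0166  0.1794] turn/.1 [ 0.0424 -0.0677  0.0027]
```

Request:
move_arm --moves '[0, 0, -0.4, 0, 0, 0, 1, 0, 0, -0.8, 0, 0, 0, 1, 0, 0, -0.8, 0, 0, 0, 1, 0, 0, -0.8, 0, 0, 0, 1, 0, 0, -0.8, 0, 0, 0, 1, 0, 0, -0.8, 0, 0, 0, 1, 0, 0, -0.8, 0, 0, 0, 1, 0, 0, -0.6, 0, 0, 0, 1]'

```text
time: 20.15
tcp_pos: [0.581, -0.0084, 0.4424]
eef_rot: [0.972, 0.236, 0.003, 0.001]
force: [1.1, 0.9, -1.7]
width: 0.17
gripper_force: 58.8
```

```bash
python3 - <<'E'
from h import *
go(tube(-.035,.29),Rtilt)
E
```

```text
t 20.15 grasp now [ 0.582  -0.0087  0.2874] F [ 1.1008  0.9031 -1.6585] w 0.17047510289522272 58.836998696497176
shift/0.03 tool [-4.3869 -6.5387  1.4474] target-tool [-4.4476 -6.5314 -1.2864] turn/.1 [0.0397 6.0571 0.0154]
```

Request:
move_arm --moves '[-0.88, -0.5, 0, 0, 0, 0, 1, -0.88, -0.5, 0, 0, 0, 0, 1, -0.88, -0.5, 0, 0, 0, 0, 1, -0.88, -0.5, 0, 0, 0, 0, 1, -0.88, -0.5, 0, 0, 0, 0, 1]'

```text
time: 20.65
tcp_pos: [0.428, -0.0023, 0.4394]
eef_rot: [0.972, 0.236, 0.002, 0.001]
force: [0.1, -0.5, -0.8]
width: 0.173
gripper_force: 58.9
```

Request:
move_arm --moves '[0, -0.67, 0, 0, 1, 0, 1, 0, -0.67, 0, 0, 1, 0, 1, 0, -0.67, 0, 0, 1, 0, 1, 0, -0.67, 0, 0, 1, 0, 1, 0, -0.67, 0, 0, 1, 0, 1, 0, -0.67, 0, 0, 1, 0, 1, 0, 0, 0, 0, 0, 0, 1, 0, 0, 0, 0, 0, 0, 1]'

```text
time: 21.45
tcp_pos: [0.3737, 0.1048, 0.4391]
eef_rot: [0.928, 0.227, 0.289, -0.068]
force: [0.5, 0.8, -2.0]
width: 0.17
gripper_force: 59.1
```

```bash
python3 - <<'E'
from h import *
go(tube(-.035,.29),Rtilt)
E
```

```text
t 21.45 grasp now [0.4518 0.1447 0.3113] F [ 0.5381  0.7857 -2.0383] w 0.17031914886233473 59.051743868622
shift/0.03 tool [-0.7628 -0.013   1.1595] target-tool [-0.773  -0.0077  1.1528] turn/.1 [0.0236 0.0881 0.0333]
```

Request:
move_arm --moves '[-0.4, 0, 0, 0.02, 0.09, 0.03, 1, -0.4, 0, 0.3, 0, 0, 0, 1, 0, 0, 0.8, 0, 0, 0, 1, 0, 0, 0, 0, 0, 0, 1, 0, 0, 0, 0, 0, 0, 1]'

```text
time: 21.95
tcp_pos: [0.3736, 0.1041, 0.3974]
eef_rot: [0.927, 0.224, 0.292, -0.071]
force: [-0.0, -0.8, -1.7]
width: 0.17
gripper_force: 59.0
```

```bash
python3 - <<'E'
from h import *
go(tube(-.035,.29),Rtilt)
held(-.035)
E
```

```text
t 21.95 grasp now [0.4525 0.1449 0.2704] F [-0.0181 -0.7777 -1.653 ] w 0.17016938162260564 58.97092428000178
shift/0.03 tool [ 0.0334 -0.0262  0.0228] target-tool [ 0.0335 -0.0261  0.0228] turn/.1 [-0.0018  0.0092 -0.0184]
side 371
  along 0.18 n=21 min 0.1917 b [-0.0106 -0.0014  0.0029] y [-0.0042  0.0036  0.0072]
  along 0.20 n=53 min 0.2003 b [-0.0086 -0.0012  0.0027] y [-0.0037  0.0046  0.0074]
  along 0.22 n=56 min 0.2208 b [-0.0105 -0.0009  0.0033] y [-0.004   0.0034  0.0074]
  along 0.24 n=55 min 0.2412 b [-0.0096 -0.0008  0.0035] y [-0.0028  0.0034  0.0068]
  along 0.26 n=66 min 0.2601 b [-0.008   0.0018  0.0099] y [-0.0109  0.0055  0.0138]
  along 0.28 n=120 min 0.2800 b [-0.0064  0.0057  0.0106] y [-0.0134  0.0111  0.019 ]
top 208
  along 0.18 n=8 min 0.1953 b [-0.0012  0.0037  0.0063] y [-0.0071 -0.003   0.0051]
  along 0.20 n=28 min 0.2023 b [-0.0001  0.0039  0.006 ] y [-0.007  -0.0007  0.006 ]
  along 0.22 n=27 min 0.2202 b [-0.0004  0.0035  0.0053] y [-0.0073 -0.0011  0.0056]
  along 0.24 n=25 min 0.2400 b [-0.001   0.004   0.0059] y [-0.0069 -0.0016  0.0055]
  along 0.26 n=35 min 0.2607 b [0.0024 0.0045 0.0123] y [-0.0144 -0.0008  0.0079]
  along 0.28 n=85 min 0.2803 b [0.0033 0.0075 0.0121] y [-0.0178  0.0009  0.0175]
```

Request:
move_arm --moves '[0.17, -0.01, 0, 0, 0, 0, 1, 0, 0, 0.9, 0, 0, 0, 1, 0, 0, 0.9, 0, 0, 0, 1, 0, 0, 0.9, 0, 0, 0, 1, 0, 0, 0.8, 0, 0, 0, 1, 0, 0, 0, 0, 0, 0, 1, 0, 0, 0, 0, 0, 0, 1]'

```text
time: 22.75
tcp_pos: [0.4311, 0.1345, 0.3161]
eef_rot: [0.927, 0.225, 0.293, -0.071]
force: [0.3, 0.0, -1.3]
width: 0.169
gripper_force: 59.0
```

```bash
python3 - <<'E'
from h import *
go(tube(-.035,.185,.005),Rtilt)
held(-.035)
E
```

```text
t 22.75 grasp now [0.5103 0.1754 0.1893] F [ 0.3473  0.0136 -1.3123] w 0.16942782722352592 59.02098988444777
shift/0.03 tool [-0.019  -0.0058  0.0587] target-tool [-0.0189 -0.0058  0.0587] turn/.1 [ 0.0006 -0.0212 -0.0083]
side 607
  along 0.08 n=16 min 0.0880 b [0.0028 0.0075 0.0095] y [-0.0025  0.0031  0.0069]
  along 0.10 n=33 min 0.1032 b [-0.0035  0.0046  0.0102] y [-0.0003  0.0048  0.008 ]
  along 0.12 n=51 min 0.1204 b [-0.0032  0.0065  0.0093] y [-0.0048  0.0037  0.0079]
  along 0.14 n=51 min 0.1406 b [-0.0021  0.0063  0.0106] y [-0.0017  0.0045  0.0079]
  along 0.16 n=67 min 0.1601 b [-0.0011  0.0107  0.0171] y [-0.0115  0.0055  0.018 ]
  along 0.18 n=101 min 0.1804 b [0.0013 0.0123 0.0173] y [-0.0132  0.0118  0.0196]
  along 0.20 n=91 min 0.2004 b [0.0031 0.014  0.0186] y [-0.0161 -0.0082  0.0193]
  along 0.22 n=72 min 0.2203 b [0.0029 0.0157 0.0188] y [-0.0169  0.0105  0.019 ]
  along 0.24 n=38 min 0.2405 b [0.0111 0.0168 0.0195] y [-0.0115 -0.0058  0.0181]
  along 0.26 n=49 min 0.2601 b [0.0153 0.0171 0.0194] y [-0.0143 -0.0019  0.0189]
  along 0.28 n=38 min 0.2804 b [0.0154 0.0168 0.0178] y [-0.0166  0.0036  0.0181]
top 253
  along 0.08 n=5 min 0.0894 b [0.0091 0.0112 0.0121] y [-0.0063 -0.002   0.0031]
  along 0.10 n=21 min 0.1003 b [0.0081 0.0105 0.0126] y [-0.0066 -0.0003  0.0063]
  along 0.12 n=21 min 0.1201 b [0.0051 0.0091 0.0122] y [-0.0069 -0.0008  0.0062]
  along 0.14 n=23 min 0.1408 b [0.0082 0.0112 0.0133] y [-0.0055 -0.0004  0.0065]
  along 0.16 n=32 min 0.1614 b [0.0092 0.013  0.0192] y [-0.0134  0.0014  0.0172]
  along 0.18 n=62 min 0.1801 b [0.0095 0.0148 0.0195] y [-0.0177 -0.001   0.017 ]
  along 0.20 n=62 min 0.2007 b [0.0048 0.0111 0.0194] y [-0.0168  0.0021  0.0142]
  along 0.22 n=12 min 0.2204 b [0.0138 0.019  0.0199] y [-0.0188 -0.0034  0.0161]
  along 0.24 n=14 min 0.2423 b [0.0172 0.0181 0.019 ] y [-0.0196  0.0001  0.0071]
```

Request:
move_arm --moves '[-0.06, 0, 0, 0, 0, 0, 1, 0, 0, 0.5, 0, 0, 0, 1, 0, 0, 0.5, 0, 0, 0, 1, 0, 0, 0.5, 0, 0, 0, 1, 0, 0, 0.5, 0, 0, 0, 1, 0, 0, 0.5, 0, 0, 0, 1, 0, 0, 0.2, 0, 0, 0, 1, 0, 0, 0, 0, 0, 0, 1]'

```text
time: 23.65
tcp_pos: [0.4709, 0.155, 0.2482]
eef_rot: [0.927, 0.224, 0.293, -0.071]
force: [-0.8, -0.5, -1.8]
width: 0.171
gripper_force: 59.1
```

Request:
move_arm --moves '[0, 0, 0.1, 0, 0, 0, 1, 0, 0, 0, 0, 0, 0, 1]'

```text
time: 23.85
tcp_pos: [0.4725, 0.1558, 0.2465]
eef_rot: [0.926, 0.224, 0.294, -0.071]
force: [0.2, -0.0, -2.5]
width: 0.171
gripper_force: 59.1
```

Request:
move_arm --moves '[0, 0, 0.08, 0, 0, 0, 1, 0, 0, 0, 0, 0, 0, 1]'

```text
time: 24.05
tcp_pos: [0.4737, 0.1564, 0.244]
eef_rot: [0.927, 0.224, 0.293, -0.071]
force: [-0.1, -1.2, -2.8]
width: 0.169
gripper_force: 59.1
```

```bash
python3 - <<'E'
from h import *
go(tube(-.035,.098,.003),Rtilt)
E
```

```text
t 24.05 grasp now [0.553  0.1973 0.1173] F [-0.0667 -1.2249 -2.847 ] w 0.16945217773214197 59.05790063756285
shift/0.03 tool [-0.0169 -0.0066  0.076 ] target-tool [-0.0167 -0.0066  0.0761] turn/.1 [ 0.0041 -0.0258 -0.0098]
```

Request:
move_arm --moves '[0, 0, 0.07, 0, 0, 0, 1, 0, 0, 0, 0, 0, 0, 1]'

```text
time: 24.25
tcp_pos: [0.4747, 0.157, 0.242]
eef_rot: [0.927, 0.224, 0.293, -0.071]
force: [-0.2, 0.3, -2.0]
width: 0.167
gripper_force: 59.1
```

Request:
move_arm --moves '[0, 0, 0.07, 0, 0, 0, 1, 0, 0, 0, 0, 0, 0, 1]'

```text
time: 24.45
tcp_pos: [0.4762, 0.1576, 0.2427]
eef_rot: [0.926, 0.225, 0.294, -0.071]
force: [-17.4, -8.1, 17.5]
width: 0.168
gripper_force: 62.2
```

Request:
move_arm --moves '[0, 0, 0.07, 0, 0, 0, 1, 0, 0, 0, 0, 0, 0, 1]'

```text
time: 24.65
tcp_pos: [0.478, 0.1584, 0.2433]
eef_rot: [0.926, 0.225, 0.295, -0.072]
force: [-25.5, -10.7, 28.8]
width: 0.17
gripper_force: 64.7
```

Floor contact. Release and back out.

Request:
move_arm --moves '[0, 0, -0.14, 0, 0, 0, 1, 0, 0, 0, 0, 0, 0, 0.65, 0, 0, 0, 0, 0, 0, 0.45, 0, 0, 0, 0, 0, 0, 0.45, 0, 0, 0, 0, 0, 0, 0.45, 0, 0, -0.5, 0, 0, 0, 0.45, 0, 0, -0.8, 0, 0, 0, 0.45, 0, 0, -1, 0, 0, 0, 0.45]'

```text
time: 25.45
tcp_pos: [0.4389, 0.1387, 0.2978]
eef_rot: [0.927, 0.225, 0.292, -0.071]
force: [1.1, -0.6, 0.6]
width: 0.55
gripper_force: 0.0
```

Request:
move_arm --moves '[0, 0, -1, 0, 0, 0, 0.45, 0, 0, -1, 0, 0, 0, 0.45, 0, 0, -1, 0, 0, 0, 0.45, 0, 0, -1, 0, 0, 0, 0.45, 0, 0, -1, 0, 0, 0, 0.45, 0, 0, 0, 0, 0, 0, 0.45, 0, 0, 0, 0, 0, 0, 0.45]'

```text
time: 26.15
tcp_pos: [0.3627, 0.0992, 0.4214]
eef_rot: [0.926, 0.224, 0.294, -0.071]
force: [-0.1, -0.9, -1.2]
width: 0.55
gripper_force: 0.0
```

```bash
python3 - <<'E'
from h import *
held(.035);held(-.035)
s=robot.sense();print(s["tcp_pos"],s["force"],abs(s["qvel"]).max())
a=cv2.imread("pics/last_side.png")[130:330,180:340];b=cv2.imread("pics/last_top.png")[140:260,100:400]
cv2.imwrite("pics/f.png",np.hstack([cv2.resize(a,(320,400)),cv2.resize(b,(480,400))]))
E
```

```text
side 119
  along 0.08 n=18 min 0.0859 b [-0.0115  0.0015  0.0043] y [-0.0036  0.0031  0.0074]
  along 0.10 n=57 min 0.1006 b [-0.0085 -0.0013  0.0029] y [-0.0032  0.0052  0.0093]
  along 0.12 n=43 min 0.1201 b [-0.0107 -0.0041 -0.001 ] y [-0.0046  0.0017  0.0072]
top 84
  along 0.08 n=16 min 0.0858 b [-0.002   0.0034  0.0063] y [-0.0078 -0.0027  0.0063]
  along 0.10 n=37 min 0.1001 b [-0.0074  0.0018  0.0052] y [-0.0079 -0.0017  0.0078]
  along 0.12 n=30 min 0.1203 b [-0.0071 -0.0011  0.0039] y [-0.0051 -0.0004  0.0064]
side 83
  along 0.08 n=14 min 0.0853 b [-0.0119 -0.0006  0.0031] y [-0.0036  0.0032  0.0058]
  along 0.10 n=49 min 0.1000 b [-0.0104 -0.0031  0.0012] y [-0.0037  0.0031  0.0075]
  along 0.12 n=20 min 0.1209 b [-0.0113 -0.0061 -0.0033] y [-0.0026  0.0005  0.0033]
top 67
  along 0.08 n=19 min 0.0859 b [-0.0038  0.0012  0.0036] y [-0.0075 -0.0007  0.0068]
  along 0.10 n=30 min 0.1000 b [-0.0075 -0.0004  0.0026] y [-0.0073 -0.0008  0.0065]
  along 0.12 n=18 min 0.1201 b [-0.0074 -0.0046 -0.0002] y [-0.0044 -0.0007  0.0035]
[0.363  0.0995 0.4192] [0.2893 0.1462 0.2072] 0.0030862124877595494
```

View pics/f.png

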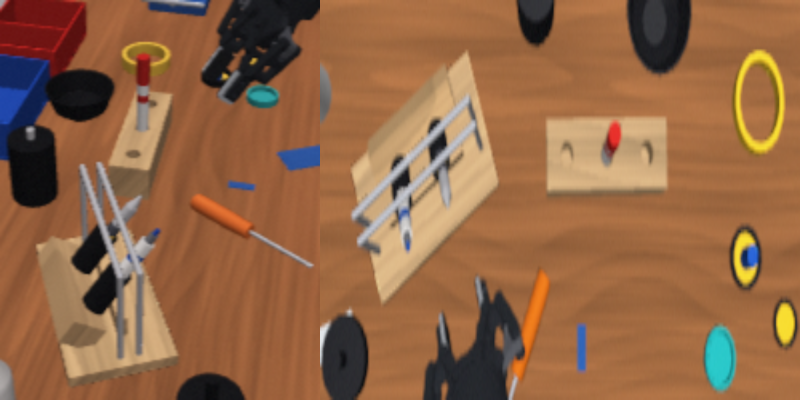

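Both tools sit fully in the tubes, the cap stands in the dish, red marker is in the block, and the arm is clear.

```bash
python3 -c "
from bench import robot
print(robot.close_job())"
```

```text
the job is handed in; nothing more can be done
None
```

The job is handed in at about 26 s (limit 72 s); the hand-in returned no verdict, but the last pictures show the cap upright in the larger yellow-floored dish, the blue marker fully in the left tube, the punch fully in the right tube, and the red marker still in the block.

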